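# Brace the square finish tin and twist its cap off

## Task

Set the closed square tin upright, all the way down in the square well of the wooden bracing block so that it cannot spin, then unscrew its tight cap anticlockwise and stop turning once it comes free, without running it on to the far stop. Lift the cap straight off and finish still holding it in the gripper, still and level, about two centimetres clear above the mouth of the tin, which stays in the block. Leave the other things on the bench where they are, and do not drop the tin.

Things in the scene. Friction and masses are not known exactly. Their poses are not given: they have to be found in the camera images.
- tin: square metal tin with a paper band, closed by a cap, upright on the bench: body 70 x 70 mm, 95 mm tall, 0.35 to 0.65 kg. Origin: centre of its underside; z up, x and y square to its sides (any quarter turn fits the well). A neck of 34 mm diameter rises to 119 mm, with two lugs out to 45 mm diameter, hidden by the cap. Loose on the bench, the tin spins along with its cap.
- cap: black round ribbed cap on the tin, 56 mm diameter, 28 mm tall. Origin: centre of its lower edge, z up; closed, that edge is 100 mm above the tin's underside (5 mm above its shoulder), the top at 128 mm. A lug thread: two inner lugs sit under the tin's; a sprung seal pushes up with about 18 N, so it is tight (under 1.5 N m to turn) and the tin can be carried by it.
- tin_mouth (a point): centre of the neck's upper edge, 119 mm above the tin's underside, hidden in the cap at first. Turned anticlockwise from above, relative to the tin, the cap keeps its height; after 45 to 60 degrees the lugs are clear, it rises about 1 mm and lifts straight off. Its lower edge must rise 19 mm to reach this point's level.
- cap_mark (a point): point on the cap's upper edge on its x axis, 28 mm from its centre, at the end of a thin raised rib of the same black on its top; at the start it lies 0 to 7 degrees anticlockwise of the tin's +x direction. Do not turn the cap past 110 degrees: the far stop is near 125. Clockwise it stops at once
- block: dark wooden bracing block fixed to the bench, 130 x 130 mm and 45 mm tall. Origin: centre of its underside; z up, x and y square to its sides. In the middle of its top a square well, parallel to its sides, 75 x 75 mm with a 4 mm bevelled mouth; the well's floor is 10 mm above the bench. A seated tin can turn about 4 degrees in it before its sides bear.
- round_can: round metal can, 70 mm diameter, 110 mm tall, origin at the centre of its underside; leave alone
- screwdriver: screwdriver lying on the bench, about 200 mm long along its x axis, origin near its middle; leave alone
- offcut: flat offcut of wood, 50 x 160 x 22 mm, origin at the centre of its underside; leave alone
- sanding_block: cork sanding block, 50 x 100 x 30 mm, origin at the centre of its underside; leave alone
There are look-alikes about, which are no part of the job. Of the things shaped like the cap, the black one is meant.

How it is judged (in metres and radians):
On the way, in this order (a step that is already met when the one before it is completed fails the run):
1. the closed tin stands fully down in the well of the block (horizontal distance between tin and block below 0.006 m and z of tin in the frame of block between 0.006 and 0.014 m and angle between tin's own z axis and vertical below 0.06 rad and z of cap in the frame of tin between 0.09 and 0.107 m and distance between cap and tin below 0.11 m and angle between the x axis of cap and the x axis of tin, either way round below 0.5 rad), for 0.2 s.
2. the cap, still on the neck, is turned far enough for its lugs to come clear (horizontal distance between tin and block below 0.006 m and z of tin in the frame of block between 0.006 and 0.014 m and angle between tin's own z axis and vertical below 0.06 rad and z of cap in the frame of tin between 0.09 and 0.107 m and distance between cap and tin below 0.11 m and angle between the x axis of cap and the x axis of tin, either way round above 0.75 rad), for 0.1 s.
At the end, for the whole second after the job is handed in: Tin down on the well floor (6 to 14 mm above the bench, within 6 mm of centre, tilt < 0.06 rad). Gripper (over 2 N) alone holds the cap, its lower edge 5 to 50 mm above the mouth, within 20 mm of its axis, tilt < 0.2 rad. Cap and tin at rest, the robot not touching the tin (horizontal distance between tin and block below 0.006 m and z of tin in the frame of block between 0.006 and 0.014 m and angle between tin's own z axis and vertical below 0.06 rad and z of cap in the frame of tin_mouth between 0.005 and 0.05 m and horizontal distance between cap and tin_mouth below 0.02 m and angle between cap's own z axis and vertical below 0.2 rad and contact force between the fingers and cap above 2 N and contact force between each of cap, the arm, the fingers and tin below 0.1 N and contact force between cap and block below 0.1 N and linear speed of each of cap, tin below 0.03 m/s); the arm keeps its last pose, push and grip.
It fails at once if one of the other things on the bench is moved more than 30 mm (distance of any of round_can, screwdriver, offcut, sanding_block from where it was at the start of the episode above 0.03 m).
It fails at once if the loose cap, still on the neck, is wound on to the far stop (over 115 degrees) (z of cap in the frame of tin between 0.09 and 0.107 m and distance between cap and tin below 0.11 m and x of cap_mark in the frame of tin below -0.0118 m).
It fails at once if the tin is tipped by more than 0.5 rad (angle between tin's own z axis and vertical above 0.5 rad).
It fails at once if the tin is dropped: in mid-air, well above the block, without the gripper on it (height (world z) of tin above 0.06 m and contact force between the fingers and cap below 0.05 N and contact force between the fingers and tin below 0.05 N).
It also fails if it takes over 42 s, if anything falls off the work surface, if the arm or the gripper's body presses on something with over 40 N, if the wrist force passes 120 N, or if a joint passes its speed limit or range.

## Robot

A 6-joint arm with a two-finger parallel gripper is mounted at the origin on the work surface. World frame = base frame: x ahead of the robot, y to its left, z up, the work surface at z = 0. Lengths are in mm, angles in rad, forces in N, time in s.
With the tool pointing down it reaches from about 275 to 725 mm from the base axis. Payload 15.9 kg.
Tool frame: the origin (TCP) lies at the very end of the fingers, on their centre line; the grasp point (between the pads) lies tcp_to_grasp behind it (tcp_to_grasp is the distance from the TCP to the grasp point, in mm); z points along the fingers, y is the line along which they close (so a half turn about z gives the same grasp; the last joint's range is limited). The gripper opens to 85 mm and grips with 20 to 120 N. Pads are 22 mm wide; open, the fingers measure 114 mm over their backs; the gripper's body (76 mm by 85 mm) begins 54 mm behind the grasp point. The pads swing forward as they close: fully open they stand 13 mm farther back than shut.
Start: joints at [-1.261, 0.213, -0.034, 1.323, 0, 1.571], TCP at [152.428, -476.184, 206.006] pointing down, gripper open.
Joint ranges: [-2.98, 2.98], [-0.74, 1.72], [-1.14, 1.35], [-2.1, 2.04], [-1.57, 1.44], [-3.14, 3.14]. Speed limits (rad/s): [1.89, 1.89, 2.39, 2.57, 3.14, 3.14].

## Interface

Orientations are given as a unit quaternion [x, y, z, w].
In Python, from bench import state, get_image, hand_in, tcp_to_grasp gives the robot as it stands.
- The arm moves only by the tool move_arm, never from a script. Its argument "steps" is a list of rows, each an object with "dp": the shift along the tool's x, y, z normalised to -1 to 1, where 1 is 0.2 m, a list of three; "delta_rot": the turn, a rotation vector about the tool's x, y, z normalised to -1 to 1, where 1 is 2 rad, a list of three. A call has 1 to 20 rows; each row is the pose to reach, as a shift and turn from the pose commanded when the call began, along the tool's axes at that moment; what a row does not reach only later rows make up. A row lasts 1/12 s, in which the tool goes at most 41.7 mm and 7.16 degrees, less where a joint would pass 70% of its speed; a pose out of reach is approached as far as the arm can. A call with a number of a shift or a turn outside -1 to 1 is refused whole. A call with a gripper value outside its range is refused whole. "claw" is the closure, from -1 (fully open) to 1 (shut), set as the call begins (left out, the last holds). The fingers move at their own pace and stop on an object; the grip force is fixed at half the most. Time passes only in rows, so rows that repeat a pose let the fingers close. It gives the time, the measured TCP pose, the force, the opening and the grip force at its end, in the units of the state.
- state(): the state, without advancing time (a new reading comes with each control period).
- get_image(name): name is "side" or "top" or "wrist"; returns a dict with "image" (480x640x3 uint8, red, green, blue), "z_map" (480x640 float32, mm along the optical axis (not along the pixel's ray), 0 where there is no reading), "mtx" (3x3 intrinsics, pixels), "R" (3x3) and "t" (3): a world point X has camera coordinates R X + t. Camera axes: x right, y down, z forward; pixel columns grow to the right and rows downward; lengths in mm; the calibration is good to about 2 mm. A picture is of the moment at which its call begins.
- hand_in(): hands the job in; it is judged then, once.
The state is a dict: "clock": time; "q": joint angles; "qvel": joint speeds; "effort": joint torques, N m; "position": TCP position; "tool_rot": TCP orientation; "wrist_force": force on the tool from outside, world axes, zero at the start; "torque": the same for the moment, N m; "opening": finger opening in mm; "finger_force": force on a finger pad.
Only numpy, scipy, OpenCV 4.12 (cv2) and the standard library are available. Lean on these libraries where they do the work, as an engineer would, in place of code of your own. Each camera call takes 0.05 s, during which the arm holds its last target. There are 200 camera calls.

## Working session

There is one attempt and no reset: what is moved stays moved. The work goes in short steps, Python scripts to look and compute and a tool call to move; the robot and the scene stay as the last step left them, time stands still between calls to the robot, and variables do not carry over. Pictures are saved under pics/ and viewed, at most 11 in all, crops included, and the job is handed in when it is done.

Besides the shell and the picture viewer there is one more tool, called after "Request:" as name(argument=value, ...) on one line, values as JSON. move_arm: Moves the arm, as the interface text tells. Its arguments: {"type":"object","properties":{"steps":{"type":"array"},"claw":{"type":"number"}},"required":["steps"]}

```bash
mkdir -p pics
cat > h.py <<'E'
import numpy as np, cv2
from bench import state,get_image,hand_in,tcp_to_grasp
def w(im,u,v,z=None):
    K=im["mtx"];d=np.linalg.inv(K)@[u,v,1.];R=im["R"];t=im["t"]
    if z is None: return R.T@(d*im["z_map"][int(v),int(u)]-t)
    o=-R.T@t; r=R.T@d; return o+r*(z-o[2])/r[2]
E
python3 - <<'E'
from h import *
s=state();print({k:np.round(v,3) for k,v in s.items()});print(tcp_to_grasp)
im=get_image("top");cv2.imwrite("pics/top.png",im["image"][:,:,::-1]);np.save("top.npy",im,allow_pickle=True)
im=get_image("side");cv2.imwrite("pics/side.png",im["image"][:,:,::-1])
E
```

```text
{'clock': np.float64(0.0), 'q': array([-1.261,  0.213, -0.035,  1.323,  0.   ,  1.571]), 'qvel': array([ 0.   , -0.   ,  0.002,  0.002, -0.001,  0.   ]), 'effort': array([-0.0000e+00, -6.8617e+01,  4.8712e+01,  1.7000e-02, -0.0000e+00,
       -0.0000e+00]), 'position': array([ 152.324, -475.856,  205.514]), 'tool_rot': array([ 0.988,  0.154, -0.   , -0.001]), 'wrist_force': array([-0.633,  0.816,  0.553]), 'torque': array([-0.027,  0.032, -0.08 ]), 'finger_force': np.float64(0.0), 'opening': np.float64(85.82)}
18.700000000000003
```

View pics/top.png

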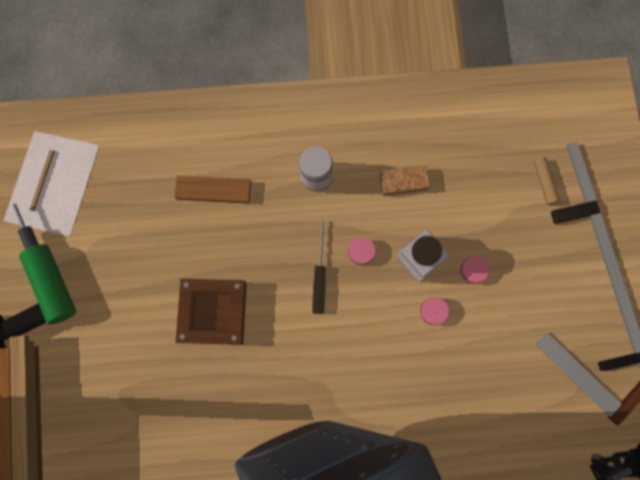

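View pics/side.png

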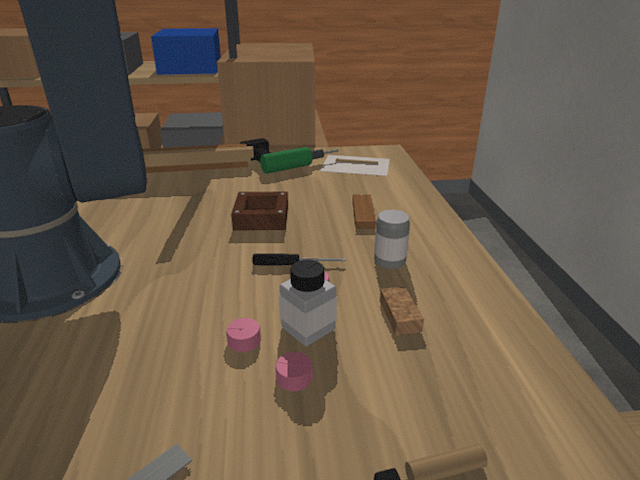

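The top view shows the tin at about (425,255) with its black cap at (427,250), and the block at (211,311). The pink decoy caps lie at (362,250), (475,269) and (435,311).

Run:
```python
from h import *
im=np.load("top.npy",allow_pickle=True).item()
v,u=np.mgrid[0:480,0:640];Z=im["z_map"];d=np.linalg.inv(im["mtx"])@np.stack([u.ravel(),v.ravel(),np.ones(u.size)])
P=((d*Z.ravel()).T-im["t"])@im["R"];P=P.reshape(480,640,3)
def reg(u0,u1,v0,v1,lo,hi):
    Q=P[v0:v1,u0:u1].reshape(-1,3);z=Z[v0:v1,u0:u1].ravel();return Q[(z>0)&(Q[:,2]>lo)&(Q[:,2]<hi)]
for n,a in dict(cap=(395,450,225,285,120,136),tinall=(395,450,225,285,85,140),block=(165,255,265,355,38,52),well=(185,235,285,335,3,17)).items():
    Q=reg(*a);r=cv2.minAreaRect(Q[:,:2].astype(np.float32));print(n,len(Q),np.median(Q[:,2]).round(1),Q.mean(0).round(1),np.round(r[0],1),np.round(r[1],1),round(r[2],2))
for c in [(427,250),(362,250),(475,269),(435,311),(316,157),(405,178),(320,265)]: print(c,w(im,*c).round(0))
# block screws
g=im["image"]
print([w(im,u,v,45).round(1)[:2] for u,v in [(180,280),(245,281),(243,344),(177,342)]])
b=lambda c,n:cv2.imwrite(n,cv2.resize(c,None,fx=8,fy=8,interpolation=cv2.INTER_CUBIC)[:,:,::-1])
b(np.hstack([g[225:290,390:456],]),"pics/tin.png")
```

```text
cap 677 129.3 [ 519.2 -220.2  129.1] [ 519.7 -220.6] [55.4 56.5] 40.67
tinall 1252 125.8 [ 516.1 -216.8  114.4] [ 519.7 -220.7] [69.9 70.3] 35.22
block 2809 46.6 [441.5 217.   46.4] [442.1 217.5] [131.5 130.2] 84.01
well 1204 11.6 [443.  221.   11.6] [442.9 220.4] [70.6 74.7] 83.53
(427, 250) [ 518. -220.  130.]
(362, 250) [ 544. -101.   31.]
(475, 269) [ 486. -332.   29.]
(435, 311) [ 406. -240.   25.]
(316, 157) [726. -21. 114.]
(405, 178) [ 692. -207.   30.]
(320, 265) [520. -12.  26.]
[array([508.6, 275.6]), array([496.2, 143.3]), array([370.3, 153.4]), array([384.5, 284.9])]
```

View pics/tin.png

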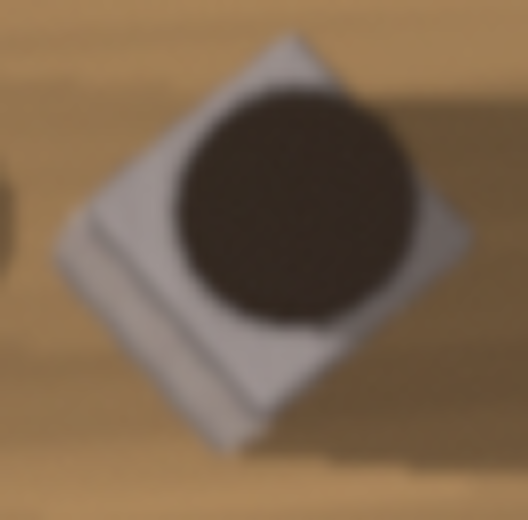

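Request:
move_arm(claw=-1, steps=[{"dp":[0.2,-0.06,-0.04],"delta_rot":[0,0,0]},{"dp":[0.4,-0.12,-0.08],"delta_rot":[0,0,0]},{"dp":[0.6,-0.18,-0.12],"delta_rot":[0,0,0]},{"dp":[0.8,-0.24,-0.16],"delta_rot":[0,0,0]},{"dp":[1,-0.3,-0.2],"delta_rot":[0,0,0]},{"dp":[1,-0.3,-0.2],"delta_rot":[0,0,0]}])

```text
clock: 0.6
position: [328.9, -354.9, 247.0]
tool_rot: [0.988, 0.156, 0.001, 0.0]
wrist_force: [-1.0, -0.8, -0.1]
opening: 85.3
finger_force: 0.0
```

Request:
move_arm(steps=[{"dp":[0.2,-0.06,-0.04],"delta_rot":[0,0,0]},{"dp":[0.4,-0.12,-0.08],"delta_rot":[0,0,0]},{"dp":[0.6,-0.18,-0.1],"delta_rot":[0,0,0]},{"dp":[0.8,-0.24,-0.1],"delta_rot":[0,0,0]},{"dp":[1,-0.3,-0.1],"delta_rot":[0,0,0]},{"dp":[1,-0.3,-0.1],"delta_rot":[0,0,0]},{"dp":[1,-0.3,-0.1],"delta_rot":[0,0,0]},{"dp":[1,-0.3,-0.1],"delta_rot":[0,0,0]}])

```text
clock: 1.27
position: [496.5, -239.9, 265.6]
tool_rot: [0.988, 0.155, -0.0, -0.0]
wrist_force: [0.1, -0.4, 0.6]
opening: 85.1
finger_force: 0.0
```

Run:
```python
from h import *
s=state();print({k:np.round(s[k],4) for k in("clock","q","position","tool_rot")})
im=get_image("wrist");cv2.imwrite("pics/w1.png",im["image"][:,:,::-1]);np.save("w1.npy",im,allow_pickle=True)
print(im["mtx"],im["R"].round(3),(-im["R"].T@im["t"]).round(1))
```

```text
{'clock': np.float64(1.2667), 'q': array([-4.5000e-01,  3.2590e-01,  2.6500e-01,  1.5109e+00, -3.0000e-04,
        2.3811e+00]), 'position': array([ 496.5143, -239.9316,  265.5884]), 'tool_rot': array([ 9.880e-01,  1.546e-01, -5.000e-04, -2.000e-04])}
[[347.3068545    0.         318.86503652]
 [  0.         347.3068545  234.14351704]
 [  0.           0.           1.        ]] [[ 0.305 -0.952  0.001]
 [-0.901 -0.288  0.323]
 [-0.308 -0.1   -0.946]] [ 575.8 -215.2  433.2]
```

View pics/w1.png

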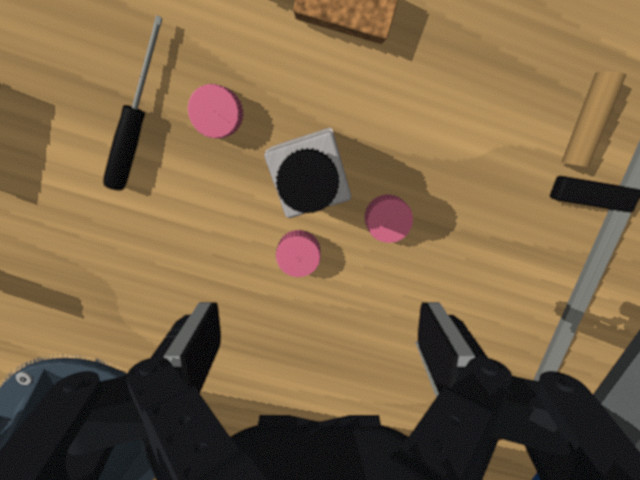

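The wrist view shows the tin at about (308,175), with only the pink caps near it, all much lower.

Run:
```python
from h import *
im=np.load("w1.npy",allow_pickle=True).item()
v,u=np.mgrid[0:480,0:640];Z=im["z_map"];d=np.linalg.inv(im["mtx"])@np.stack([u.ravel(),v.ravel(),np.ones(u.size)])
P=((d*Z.ravel()).T-im["t"])@im["R"];P=P.reshape(480,640,3)
for n,a in dict(cap=(255,360,120,230,122,136),tinall=(255,360,120,230,88,140)).items():
    u0,u1,v0,v1,lo,hi=a;Q=P[v0:v1,u0:u1].reshape(-1,3);Q=Q[(Q[:,2]>lo)&(Q[:,2]<hi)]
    r=cv2.minAreaRect(Q[:,:2].astype(np.float32));print(n,len(Q),np.median(Q[:,2]),np.round(r[0],1),np.round(r[1],1),r[2])
```

```text
cap 3129 127.99353848761122 [ 518.9 -222.5] [55.8 56.9] 24.8455753326416
tinall 5059 127.3057839453652 [ 518.4 -222.6] [70.2 70. ] 35.02979278564453
```

Request:
move_arm(claw=-1, steps=[{"dp":[0.136,-0.053,0],"delta_rot":[0,0,0]},{"dp":[0.136,-0.053,0.1],"delta_rot":[0,0,0]},{"dp":[0.136,-0.053,0.2],"delta_rot":[0,0,0]},{"dp":[0.136,-0.053,0.3],"delta_rot":[0,0,0]},{"dp":[0.136,-0.053,0.4],"delta_rot":[0,0,0]},{"dp":[0.136,-0.053,0.5],"delta_rot":[0,0,0]},{"dp":[0.136,-0.053,0.58],"delta_rot":[0,0,0]},{"dp":[0.136,-0.053,0.65],"delta_rot":[0,0,0]},{"dp":[0.136,-0.053,0.72],"delta_rot":[0,0,0]},{"dp":[0.136,-0.053,0.78],"delta_rot":[0,0,0]},{"dp":[0.136,-0.053,0.82],"delta_rot":[0,0,0]},{"dp":[0.136,-0.053,0.828],"delta_rot":[0,0,0]},{"dp":[0.136,-0.053,0.828],"delta_rot":[0,0,0]},{"dp":[0.136,-0.053,0.828],"delta_rot":[0,0,0]}])

```text
clock: 2.48
position: [519.5, -222.0, 101.1]
tool_rot: [0.988, 0.154, 0.0, 0.0]
wrist_force: [-0.5, 0.5, -0.6]
opening: 85.5
finger_force: 0.0
```

Close on the cap.

Request:
move_arm(claw=1, steps=[{"dp":[0,0,0],"delta_rot":[0,0,0]},{"dp":[0,0,0],"delta_rot":[0,0,0]},{"dp":[0,0,0],"delta_rot":[0,0,0]},{"dp":[0,0,0],"delta_rot":[0,0,0]},{"dp":[0,0,0],"delta_rot":[0,0,0]},{"dp":[0,0,0],"delta_rot":[0,0,0]},{"dp":[0,0,0],"delta_rot":[0,0,0]},{"dp":[0,0,0],"delta_rot":[0,0,0]},{"dp":[0,0,0],"delta_rot":[0,0,0]},{"dp":[0,0,0],"delta_rot":[0,0,0]},{"dp":[0,0,0],"delta_rot":[0,0,0]},{"dp":[0,0,0],"delta_rot":[0,0,0]}])

```text
clock: 3.48
position: [520.8, -221.0, 102.1]
tool_rot: [0.988, 0.155, 0.002, -0.0]
wrist_force: [-0.6, 7.5, 17.8]
opening: 0.1
finger_force: 9.0
```

Run:
```python
from h import *
s=state();print({k:np.round(s[k],4) for k in("q","wrist_force","torque","opening","finger_force")})
a=get_image("side");b=get_image("wrist")
A=cv2.resize(a["image"][180:380,200:440],None,fx=3,fy=3,interpolation=cv2.INTER_CUBIC)
cv2.imwrite("pics/s2.png",A[:,:,::-1]);cv2.imwrite("pics/w2.png",b["image"][:,:,::-1])
```

```text
{'q': array([-4.0240e-01,  3.8330e-01, -6.7600e-02,  1.1171e+00,  1.8000e-03,
        2.4286e+00]), 'wrist_force': array([-0.6135,  7.5298, 17.7814]), 'torque': array([ 1.6708,  0.1349, -0.0199]), 'opening': np.float64(0.1394), 'finger_force': np.float64(8.9752)}
```

View pics/s2.png

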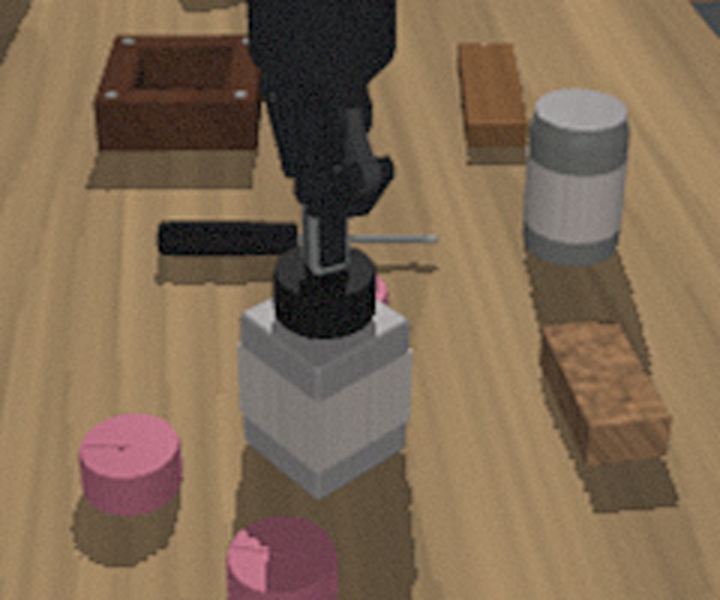

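View pics/w2.png

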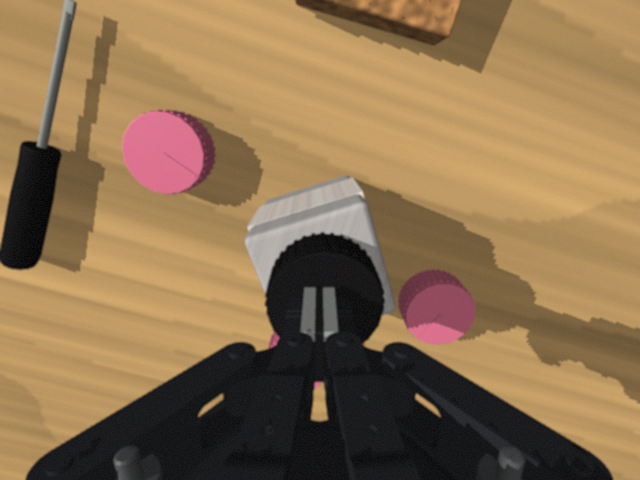

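Run:
```python
from h import *
im=get_image("side")
for u,v in [(308,262),(308,258),(307,266),(310,268),(308,275),(308,285),(295,272),(318,272)]:
    print((u,v),w(im,u,v).round(1),im["image"][v,u])
```

```text
(308, 262) [ 519.6 -234.8  148.3] [31 30 25]
(308, 258) [ 519.8 -233.6  155.1] [28 29 31]
(307, 266) [ 518.  -233.3  139.8] [13 14 20]
(310, 268) [ 523.2 -229.8  133.2] [44 44 44]
(308, 275) [ 518.9 -240.4  127. ] [24 26 24]
(308, 285) [ 517.8 -250.2  114.3] [13 23 20]
(295, 272) [ 498.6 -229.8  127.3] [54 53 49]
(318, 272) [ 536.1 -231.6  125.6] [49 53 51]
```

Run:
```python
from h import *
im=np.load("w1.npy",allow_pickle=True).item()
for u,v in [(205,308),(212,312),(210,330),(182,352),(430,308),(425,315),(440,330),(460,352)]: print((u,v),w(im,u,v).round(1))
im=get_image("wrist")
print((-im["R"].T@im["t"]).round(1))
for u,v in [(309,295),(329,295),(309,330),(310,325),(329,330),(345,280),(290,300),(330,245)]: print((u,v),w(im,u,v).round(1))
```

```text
(205, 308) [ 493.2 -194.3  312.1]
(212, 312) [ 491.8 -197.3  311.5]
(210, 330) [ 486.8 -198.9  316.1]
(182, 352) [ 493.8 -195.3  339.6]
(430, 308) [ 520.3 -279.5  312.2]
(425, 315) [ 516.5 -279.2  311.6]
(440, 330) [ 520.3 -278.3  327.6]
(460, 352) [ 521.1 -280.4  339.9]
[ 599.4 -196.4  270. ]
(309, 295) [ 529.7 -214.5  138. ]
(329, 295) [ 532.7 -222.5  138.7]
(309, 330) [ 530.1 -215.1  164. ]
(310, 325) [ 529.4 -215.6  159.6]
(329, 330) [ 532.8 -221.6  164.9]
(345, 280) [ 536.  -229.5  126.6]
(290, 300) [ 519.1 -208.4  127.6]
(330, 245) [ 546.7 -219.   116.9]
```

The fingers closed on top of the cap: the real tips sit about 28 mm behind the reported TCP, and both depth readings agree. I'll lift, open and re-measure the tin.

Request:
move_arm(claw=1, steps=[{"dp":[0,0,-0.1],"delta_rot":[0,0,0]},{"dp":[0,0,-0.2],"delta_rot":[0,0,0]},{"dp":[0,0,-0.3],"delta_rot":[0,0,0]},{"dp":[-0.1,0,-0.4],"delta_rot":[0,0,0]},{"dp":[-0.2,0,-0.5],"delta_rot":[0,0,0]},{"dp":[-0.2,0,-0.5],"delta_rot":[0,0,0]}])

```text
clock: 4.18
position: [480.6, -235.1, 204.5]
tool_rot: [0.988, 0.154, 0.002, 0.002]
wrist_force: [-0.3, -0.6, 0.5]
opening: 0.3
finger_force: 0.0
```

Request:
move_arm(claw=-1, steps=[{"dp":[0,0,0],"delta_rot":[0,0,0]},{"dp":[0,0,0],"delta_rot":[0,0,0]},{"dp":[0,0,0],"delta_rot":[0,0,0]},{"dp":[0,0,0],"delta_rot":[0,0,0]},{"dp":[0,0,0],"delta_rot":[0,0,0]},{"dp":[0,0,0],"delta_rot":[0,0,0]},{"dp":[0,0,0],"delta_rot":[0,0,0]},{"dp":[0,0,0],"delta_rot":[0,0,0]},{"dp":[0,0,0],"delta_rot":[0,0,0]}])

```text
clock: 4.93
position: [481.4, -233.7, 200.4]
tool_rot: [0.988, 0.154, -0.0, -0.0]
wrist_force: [-0.0, -0.1, -0.3]
opening: 85.2
finger_force: 0.0
```

```bash
cat >> h.py <<'E'
def cloud(im):
    v,u=np.mgrid[0:480,0:640];d=np.linalg.inv(im["mtx"])@np.stack([u.ravel(),v.ravel(),np.ones(u.size)])
    return ((d*im["z_map"].ravel()).T-im["t"])@im["R"]
def rect(Q,c,r,lo,hi):
    Q=Q[(np.hypot(*(Q[:,:2]-c).T)<r)&(Q[:,2]>lo)&(Q[:,2]<hi)]
    b=cv2.minAreaRect(Q[:,:2].astype(np.float32));print(len(Q),np.median(Q[:,2]).round(1),np.round(b[0],1),np.round(b[1],1),round(b[2],2))
E
python3 - <<'E'
from h import *
s=state();print({k:np.round(s[k],4) for k in("clock","q","position","tool_rot","opening")})
for n in("wrist","top"):
    im=get_image(n);Q=cloud(im);rect(Q,(519,-221),34,120,136);rect(Q,(519,-221),56,88,136)
E
```

```text
{'clock': np.float64(4.9333), 'q': array([-0.452 ,  0.2871,  0.0481,  1.3318,  0.    ,  2.3798]), 'position': array([ 481.4024, -233.7335,  200.3508]), 'tool_rot': array([ 0.988 ,  0.1543, -0.    , -0.    ]), 'opening': np.float64(85.2111)}
5044 128.0 [ 519.2 -222.5] [56.6 56. ] 84.96
7808 127.4 [ 518.4 -222.6] [70.4 70. ] 34.97
418 129.0 [ 527.7 -215.3] [37.1 55.6] 34.42
695 127.0 [ 519.7 -220.6] [69.9 70.7] 35.01
```

Request:
move_arm(claw=-1, steps=[{"dp":[0.1,0,0],"delta_rot":[0,0,0]},{"dp":[0.198,0,0],"delta_rot":[0,0,0]},{"dp":[0.198,0,0.1],"delta_rot":[0,0,0]},{"dp":[0.198,0,0.2],"delta_rot":[0,0,0]},{"dp":[0.198,0,0.3],"delta_rot":[0,0,0]},{"dp":[0.198,0,0.4],"delta_rot":[0,0,0]},{"dp":[0.198,0,0.48],"delta_rot":[0,0,0]},{"dp":[0.198,0,0.55],"delta_rot":[0,0,0]},{"dp":[0.198,0,0.6],"delta_rot":[0,0,0]},{"dp":[0.198,0,0.64],"delta_rot":[0,0,0]},{"dp":[0.198,0,0.652],"delta_rot":[0,0,0]},{"dp":[0.198,0,0.652],"delta_rot":[0,0,0]},{"dp":[0.198,0,0.652],"delta_rot":[0,0,0]}])

```text
clock: 6.12
position: [519.4, -221.8, 70.6]
tool_rot: [0.988, 0.154, 0.0, 0.0]
wrist_force: [-0.0, 0.0, 0.1]
opening: 85.2
finger_force: 0.0
```

Request:
move_arm(claw=1, steps=[{"dp":[0,0,0],"delta_rot":[0,0,0]},{"dp":[0,0,0],"delta_rot":[0,0,0]},{"dp":[0,0,0],"delta_rot":[0,0,0]},{"dp":[0,0,0],"delta_rot":[0,0,0]},{"dp":[0,0,0],"delta_rot":[0,0,0]},{"dp":[0,0,0],"delta_rot":[0,0,0]},{"dp":[0,0,0],"delta_rot":[0,0,0]},{"dp":[0,0,0],"delta_rot":[0,0,0]},{"dp":[0,0,0],"delta_rot":[0,0,0]},{"dp":[0,0,0],"delta_rot":[0,0,0]}])

```text
clock: 6.95
position: [519.5, -221.7, 70.8]
tool_rot: [0.988, 0.154, 0.001, 0.0]
wrist_force: [-2.5, 3.1, 7.5]
opening: 54.1
finger_force: 61.6
```

Run:
```python
from h import *
s=state();print({k:np.round(s[k],4) for k in("clock","q","wrist_force","torque")})
b=get_image("wrist");cv2.imwrite("pics/w3.png",b["image"][:,:,::-1])
```

```text
{'clock': np.float64(6.95), 'q': array([-4.0350e-01,  4.0330e-01, -1.2030e-01,  1.0462e+00,  3.0000e-04,
        2.4282e+00]), 'wrist_force': array([-2.4645,  3.0784,  7.4542]), 'torque': array([0.3364, 0.3702, 0.0284])}
```

View pics/w3.png

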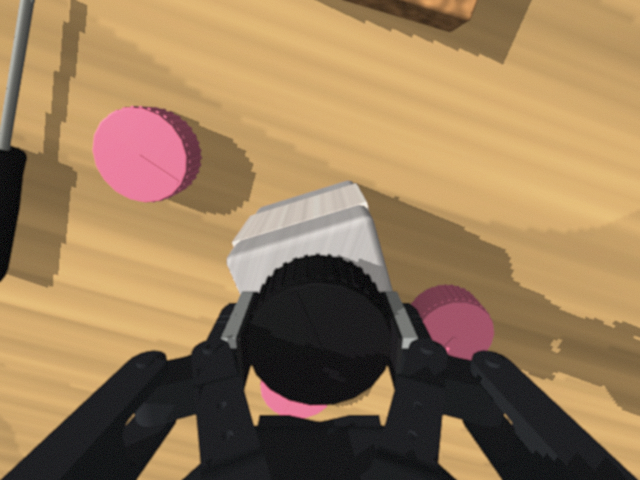

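The cap is gripped (54 mm opening, 62 N); the wrist view shows the pads on both sides of it, at about (240,320) and (402,320). Now lift.

Request:
move_arm(steps=[{"dp":[0,0,-0.03],"delta_rot":[0,0,0]},{"dp":[0,0,-0.08],"delta_rot":[0,0,0]},{"dp":[0,0,-0.14],"delta_rot":[0,0,0]},{"dp":[0,0,-0.2],"delta_rot":[0,0,0]},{"dp":[0,0,-0.26],"delta_rot":[0,0,0]},{"dp":[0,0,-0.32],"delta_rot":[0,0,0]},{"dp":[0,0,-0.38],"delta_rot":[0,0,0]},{"dp":[0,0,-0.43],"delta_rot":[0,0,0]},{"dp":[0,0,-0.46],"delta_rot":[0,0,0]},{"dp":[0,0,-0.475],"delta_rot":[0,0,0]},{"dp":[0,0,-0.475],"delta_rot":[0,0,0]},{"dp":[0,0,-0.475],"delta_rot":[0,0,0]}])

```text
clock: 8.0
position: [518.9, -221.6, 164.6]
tool_rot: [0.988, 0.154, -0.0, -0.0]
wrist_force: [-1.3, 0.7, -5.1]
opening: 54.1
finger_force: 64.2
```

Run:
```python
from h import *
s=state();print({k:np.round(s[k],4) for k in("clock","position","tool_rot","wrist_force","torque","finger_force","opening")})
p=s["position"];Q=cloud(get_image("wrist"));rect(Q,p[:2],60,175,232)
Q=cloud(get_image("side"));c=Q[(np.hypot(*(Q[:,:2]-p[:2]).T)<60)&(Q[:,2]>60)];print(np.percentile(c[c[:,2]<190][:,2],[0,1,5]).round(1))
```

```text
{'clock': np.float64(8.0), 'position': array([ 518.9302, -221.6107,  164.6231]), 'tool_rot': array([ 9.880e-01,  1.543e-01, -2.000e-04, -2.000e-04]), 'wrist_force': array([-1.2752,  0.6896, -5.123 ]), 'torque': array([-0.0317,  0.0181,  0.0123]), 'finger_force': np.float64(64.2162), 'opening': np.float64(54.1056)}
27894 221.1 [ 522.6 -222. ] [63.1 78.1] 34.98
[ 93.9  96.9 101.6]
```

Request:
move_arm(steps=[{"dp":[0.003,-0.02,0],"delta_rot":[0,0,0]},{"dp":[0.01,-0.07,0],"delta_rot":[0,0,0]},{"dp":[0.02,-0.15,0],"delta_rot":[0,0,0]},{"dp":[0.033,-0.25,0],"delta_rot":[0,0,0]},{"dp":[0.047,-0.35,0],"delta_rot":[0,0,0]},{"dp":[0.06,-0.45,0],"delta_rot":[0,0,0]},{"dp":[0.074,-0.55,0],"delta_rot":[0,0,0]},{"dp":[0.087,-0.65,0],"delta_rot":[0,0,0]},{"dp":[0.1,-0.75,0],"delta_rot":[0,0,0]},{"dp":[0.114,-0.85,0],"delta_rot":[0,0,0]},{"dp":[0.125,-0.93,0],"delta_rot":[0,0,0]},{"dp":[0.134,-1,0],"delta_rot":[0,0,0]}])

```text
clock: 9.1
position: [482.6, -20.7, 165.1]
tool_rot: [0.988, 0.155, 0.0, -0.0]
wrist_force: [-0.5, 0.3, -4.9]
opening: 54.3
finger_force: 64.4
```

Request:
move_arm(steps=[{"dp":[0.008,-0.06,0],"delta_rot":[0,0,0]},{"dp":[0.02,-0.15,0],"delta_rot":[0,0,0]},{"dp":[0.033,-0.25,0],"delta_rot":[0,0,0]},{"dp":[0.047,-0.35,0],"delta_rot":[0,0,0]},{"dp":[0.06,-0.45,0],"delta_rot":[0,0,0]},{"dp":[0.073,-0.54,0],"delta_rot":[0,0,0]},{"dp":[0.083,-0.62,0],"delta_rot":[0,0,0]},{"dp":[0.09,-0.67,0],"delta_rot":[0,0,0]},{"dp":[0.094,-0.7,0],"delta_rot":[0,0,0]},{"dp":[0.094,-0.7,0],"delta_rot":[0,0,0]},{"dp":[0.094,-0.7,0],"delta_rot":[0,0,0]},{"dp":[0.094,-0.7,0],"delta_rot":[0,0,0]}])

```text
clock: 10.1
position: [458.9, 115.5, 165.0]
tool_rot: [0.988, 0.154, 0.0, 0.0]
wrist_force: [-0.0, -0.4, -5.0]
opening: 54.3
finger_force: 64.5
```

Run:
```python
from h import *
s=state();print({k:np.round(s[k],4) for k in("clock","q","position","tool_rot","wrist_force","finger_force")})
im=get_image("wrist");cv2.imwrite("pics/w4.png",im["image"][:,:,::-1]);np.save("w4.npy",im,allow_pickle=True)
rect(cloud(im),(442,217),97,38,52);rect(cloud(im),(442,217),97,43,48)
```

```text
{'clock': np.float64(10.1), 'q': array([ 2.4660e-01,  1.6990e-01, -1.9150e-01,  1.2095e+00, -2.0000e-04,
        3.0790e+00]), 'position': array([458.9475, 115.4563, 164.9861]), 'tool_rot': array([9.881e-01, 1.540e-01, 0.000e+00, 1.000e-04]), 'wrist_force': array([-0.0319, -0.3927, -4.9585]), 'finger_force': np.float64(64.5097)}
13726 44.6 [440.3 216.2] [130.7 130.8] 84.01
12264 44.7 [440.3 216.1] [130.5 130.8] 83.96
```

View pics/w4.png

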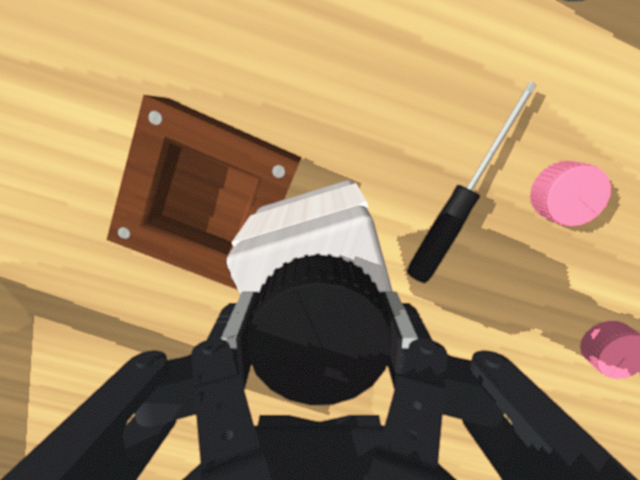

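The block is in clear view, at about (205,190) in the picture. I'll rotate before translating, since joint 6 is near its limit.

Request:
move_arm(steps=[{"dp":[0,0,0],"delta_rot":[0,0,-0.02]},{"dp":[0,0,0],"delta_rot":[0,0,-0.06]},{"dp":[0,0,0],"delta_rot":[0,0,-0.11]},{"dp":[0,0,0],"delta_rot":[0,0,-0.16]},{"dp":[0,0,0],"delta_rot":[0,0,-0.21]},{"dp":[0,0,0],"delta_rot":[0,0,-0.26]},{"dp":[0,0,0],"delta_rot":[0,0,-0.31]},{"dp":[0,0,0],"delta_rot":[0,0,-0.36]},{"dp":[0,0,0],"delta_rot":[0,0,-0.4]},{"dp":[0,0,0],"delta_rot":[0,0,-0.42]},{"dp":[0,0,0],"delta_rot":[0,0,-0.428]},{"dp":[0,0,0],"delta_rot":[0,0,-0.428]},{"dp":[0,0,0],"delta_rot":[0,0,-0.428]}])

```text
clock: 11.23
position: [458.9, 115.7, 165.0]
tool_rot: [0.835, 0.55, -0.0, 0.0]
wrist_force: [0.4, -0.7, -4.6]
opening: 54.4
finger_force: 64.5
```

```bash
cat >> h.py <<'E'
def plan(xyz):
    from scipy.spatial.transform import Rotation as R
    s=state();r=R.from_quat(s["tool_rot"]);print(s["clock"],"q",np.round(s["q"],3),"p",np.round(s["position"],2),"f",np.round(s["wrist_force"],1),"yaw",np.degrees(np.arctan2(*r.as_matrix()[1::-1,0])).round(2),"dp",(r.inv().apply(np.array(xyz)-s["position"])/200).round(4))
E
python3 - <<'E'
from h import *
plan([441.2,216.7,165])
E
```

```text
11.2333 q [ 0.247  0.17  -0.191  1.21  -0.     2.225] p [458.93 115.69 164.98] f [ 0.4 -0.7 -4.6] yaw 66.68 dp [ 4.287e-01 -2.813e-01 -1.000e-04]
```

Request:
move_arm(steps=[{"dp":[0.03,-0.02,0],"delta_rot":[0,0,0]},{"dp":[0.09,-0.06,0],"delta_rot":[0,0,0]},{"dp":[0.16,-0.105,0],"delta_rot":[0,0,0]},{"dp":[0.23,-0.15,0],"delta_rot":[0,0,0]},{"dp":[0.3,-0.197,0],"delta_rot":[0,0,0]},{"dp":[0.36,-0.236,0],"delta_rot":[0,0,0]},{"dp":[0.4,-0.262,0],"delta_rot":[0,0,0]},{"dp":[0.42,-0.276,0],"delta_rot":[0,0,0]},{"dp":[0.4287,-0.2813,0],"delta_rot":[0,0,0]},{"dp":[0.4287,-0.2813,0.03],"delta_rot":[0,0,0]},{"dp":[0.4287,-0.2813,0.08],"delta_rot":[0,0,0]},{"dp":[0.4287,-0.2813,0.12],"delta_rot":[0,0,0]},{"dp":[0.4287,-0.2813,0.15],"delta_rot":[0,0,0]},{"dp":[0.4287,-0.2813,0.16],"delta_rot":[0,0,0]},{"dp":[0.4287,-0.2813,0.16],"delta_rot":[0,0,0]},{"dp":[0.4287,-0.2813,0.16],"delta_rot":[0,0,0]}])

```text
clock: 12.57
position: [441.0, 216.9, 133.1]
tool_rot: [0.835, 0.55, -0.0, -0.0]
wrist_force: [-0.9, 0.3, -4.9]
opening: 54.0
finger_force: 64.5
```

Run:
```python
from h import *
plan([441.2,216.7,80])
im=get_image("top");Q=cloud(im);rect(Q,(442,217),97,38,49)
im=get_image("wrist");np.save("w5.npy",im,allow_pickle=True);Q=cloud(im);rect(Q,(442,217),97,38,49)
rect(Q,(441,217),60,150,162)  # shoulder region
g=im["image"];cv2.imwrite("pics/w5.png",g[:,:,::-1])
```

```text
12.5667 q [ 0.457  0.221 -0.21   1.14   0.     2.433] p [441.   216.87 133.05] f [-0.9  0.3 -4.9] yaw 66.78 dp [-0.0004  0.0013  0.2653]
1276 46.1 [439.2 192.1] [ 81.4 130. ] 84.42
11401 44.9 [440.2 215.3] [130.6 130.4] 83.97
6053 156.8 [442.4 230.1] [41.7 69.7] 83.8
```

View pics/w5.png

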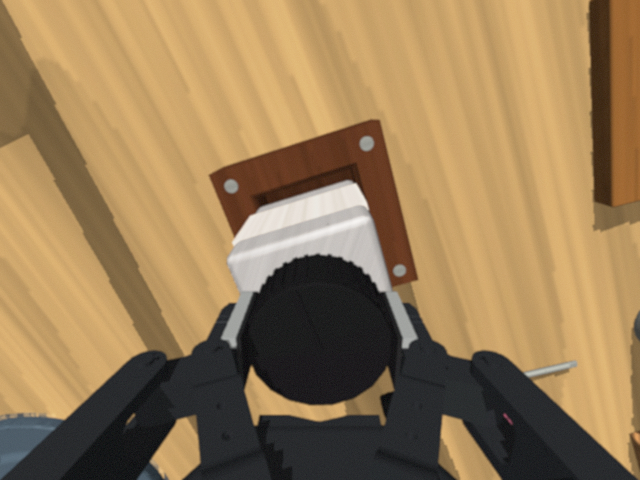

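Request:
move_arm(steps=[{"dp":[-0.0044,-0.0014,0.01],"delta_rot":[0,0,0]},{"dp":[-0.0044,-0.0014,0.03],"delta_rot":[0,0,0]},{"dp":[-0.0044,-0.0014,0.05],"delta_rot":[0,0,0]},{"dp":[-0.0044,-0.0014,0.07],"delta_rot":[0,0,0]},{"dp":[-0.0044,-0.0014,0.09],"delta_rot":[0,0,0]},{"dp":[-0.0044,-0.0014,0.11],"delta_rot":[0,0,0]},{"dp":[-0.0044,-0.0014,0.13],"delta_rot":[0,0,0]},{"dp":[-0.0044,-0.0014,0.15],"delta_rot":[0,0,0]},{"dp":[-0.0044,-0.0014,0.16],"delta_rot":[0,0,0]},{"dp":[-0.0044,-0.0014,0.16],"delta_rot":[0,0,0]}])

```text
clock: 13.5
position: [440.1, 216.2, 100.5]
tool_rot: [0.835, 0.55, -0.0, -0.0]
wrist_force: [0.2, -0.2, -4.6]
opening: 54.2
finger_force: 64.5
```

Request:
move_arm(steps=[{"dp":[0,0,0.02],"delta_rot":[0,0,0]},{"dp":[0,0,0.04],"delta_rot":[0,0,0]},{"dp":[0,0,0.06],"delta_rot":[0,0,0]},{"dp":[0,0,0.075],"delta_rot":[0,0,0]},{"dp":[0,0,0.085],"delta_rot":[0,0,0]},{"dp":[0,0,0.093],"delta_rot":[0,0,0]},{"dp":[0,0,0.098],"delta_rot":[0,0,0]},{"dp":[0,0,0.102],"delta_rot":[0,0,0]},{"dp":[0,0,0.102],"delta_rot":[0,0,0]}])

```text
clock: 14.25
position: [440.4, 216.4, 81.0]
tool_rot: [0.835, 0.55, 0.0, 0.0]
wrist_force: [-2.4, -1.5, 0.8]
opening: 54.1
finger_force: 65.2
```

The tin's weight is off the arm at the expected height (TCP 81 mm), so it is seated. Start unscrewing.

Request:
move_arm(steps=[{"dp":[0,0,0],"delta_rot":[0,0,0]},{"dp":[0,0,0],"delta_rot":[0,0,0]},{"dp":[0,0,0],"delta_rot":[0,0,0]},{"dp":[0,0,0],"delta_rot":[0,0,-0.01]},{"dp":[0,0,0],"delta_rot":[0,0,-0.03]},{"dp":[0,0,0],"delta_rot":[0,0,-0.05]},{"dp":[0,0,0],"delta_rot":[0,0,-0.07]},{"dp":[0,0,0],"delta_rot":[0,0,-0.09]},{"dp":[0,0,0],"delta_rot":[0,0,-0.11]},{"dp":[0,0,0],"delta_rot":[0,0,-0.13]},{"dp":[0,0,0],"delta_rot":[0,0,-0.15]},{"dp":[0,0,0],"delta_rot":[0,0,-0.17]},{"dp":[0,0,0],"delta_rot":[0,0,-0.19]},{"dp":[0,0,0],"delta_rot":[0,0,-0.2]}])

```text
clock: 15.42
position: [440.8, 216.6, 80.9]
tool_rot: [0.708, 0.706, 0.001, 0.0]
wrist_force: [-1.2, 0.0, 2.6]
opening: 54.2
finger_force: 64.9
```

Run:
```python
from h import *
plan([440,216,80]);s=state();print(s["torque"])
im=get_image("wrist");Q=cloud(im)
rect(Q,(441,217),60,98,111);rect(Q,(441,217),97,38,49);np.save("w6.npy",im,allow_pickle=True)
```

```text
15.4167 q [ 0.457  0.254 -0.305  1.01   0.     2.03 ] p [440.81 216.55  80.91] f [-1.2  0.   2.6] yaw 89.83 dp [-0.0028 -0.004   0.0046]
[ 0.05375484  0.06037518 -0.30860458]
6083 104.6 [441.4 234.7] [31.7 70.2] 87.82
17543 44.9 [441.1 220.8] [119.6 130.6] 83.93
```

Request:
move_arm(steps=[{"dp":[0,0,0],"delta_rot":[0,0,-0.03]},{"dp":[0,0,0],"delta_rot":[0,0,-0.06]},{"dp":[0,0,0],"delta_rot":[0,0,-0.09]},{"dp":[0,0,0],"delta_rot":[0,0,-0.12]},{"dp":[0,0,0],"delta_rot":[0,0,-0.15]},{"dp":[0,0,0],"delta_rot":[0,0,-0.18]},{"dp":[0,0,0],"delta_rot":[0,0,-0.21]},{"dp":[0,0,0],"delta_rot":[0,0,-0.24]},{"dp":[0,0,0],"delta_rot":[0,0,-0.27]},{"dp":[0,0,0],"delta_rot":[0,0,-0.3]},{"dp":[0,0,0],"delta_rot":[0,0,-0.33]},{"dp":[0,0,0],"delta_rot":[0,0,-0.36]},{"dp":[0,0,0],"delta_rot":[0,0,-0.39]},{"dp":[0,0,0],"delta_rot":[0,0,-0.42]},{"dp":[0,0,0],"delta_rot":[0,0,-0.45]},{"dp":[0,0,0],"delta_rot":[0,0,-0.48]},{"dp":[0,0,0],"delta_rot":[0,0,-0.5]},{"dp":[0,0,0],"delta_rot":[0,0,-0.5]},{"dp":[0,0,0],"delta_rot":[0,0,-0.5]}])

```text
clock: 17.05
position: [440.8, 217.0, 81.6]
tool_rot: [0.284, 0.959, 0.001, 0.0]
wrist_force: [-6.1, 1.7, 16.8]
opening: 54.4
finger_force: 66.7
```

Run:
```python
from h import *
plan([440,216,80]);s=state();print(s["torque"],s["finger_force"],s["opening"])
im=get_image("wrist");Q=cloud(im)
rect(Q,(441,217),60,98,111);rect(Q,(441,217),97,38,49)
o=[]
for n in("w5.npy","w6.npy",None):
    g=(np.load(n,allow_pickle=True).item() if n else im)["image"][265:410,240:400]
    g=cv2.convertScaleAbs(g,alpha=2.5);o.append(cv2.resize(g,(266,241),interpolation=cv2.INTER_CUBIC))
cv2.imwrite("pics/rib.png",np.hstack(o)[:,:,::-1])
```

```text
17.05 q [ 4.570e-01  2.530e-01 -3.040e-01  1.011e+00  1.000e-03  1.033e+00] p [440.79 217.03  81.63] f [-6.1  1.7 16.8] yaw 147.0 dp [ 0.0005 -0.0065  0.0081]
[0.23521624 1.16152083 0.10970976] 66.74373080721125 54.37092010118563
6045 104.5 [433.7 215.5] [69.2 56.7] 86.62
18262 44.8 [441.  215.2] [130.7 130.6] 83.99
```

View pics/rib.png

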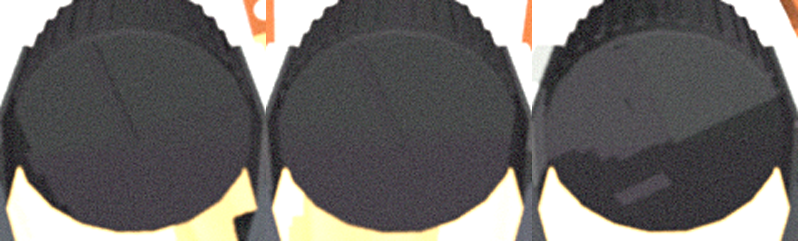

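The rib keeps its place relative to the fingers, so the cap has not slipped. The seal now pushes up 17 N with no torque, so the cap is free. Lift straight up.

Request:
move_arm(steps=[{"dp":[0,0,-0.008],"delta_rot":[0,0,0]},{"dp":[0,0,-0.018],"delta_rot":[0,0,0]},{"dp":[0,0,-0.03],"delta_rot":[0,0,0]},{"dp":[0,0,-0.045],"delta_rot":[0,0,0]},{"dp":[0,0,-0.06],"delta_rot":[0,0,0]},{"dp":[0,0,-0.08],"delta_rot":[0,0,0]},{"dp":[0,0,-0.1],"delta_rot":[0,0,0]},{"dp":[0,0,-0.12],"delta_rot":[0,0,0]},{"dp":[0,0,-0.14],"delta_rot":[0,0,0]},{"dp":[0,0,-0.16],"delta_rot":[0,0,0]},{"dp":[0,0,-0.18],"delta_rot":[0,0,0]},{"dp":[0,0,-0.195],"delta_rot":[0,0,0]},{"dp":[0,0,-0.2],"delta_rot":[0,0,0]},{"dp":[0,0,-0.2],"delta_rot":[0,0,0]},{"dp":[0,0,-0.2],"delta_rot":[0,0,0]},{"dp":[0,0,-0.2],"delta_rot":[0,0,0]}])

```text
clock: 18.43
position: [440.2, 216.2, 120.4]
tool_rot: [0.284, 0.959, -0.0, -0.0]
wrist_force: [0.2, 0.3, -0.2]
opening: 54.0
finger_force: 65.1
```

Run:
```python
from h import *
plan([440,216,120]);s=state();print(s["torque"],s["finger_force"],s["opening"])
im=get_image("wrist");Q=cloud(im);rect(Q,(441,217),60,98,110);rect(Q,(441,217),32,162,175)
a=get_image("side")
cv2.imwrite("pics/s3.png",cv2.resize(a["image"][130:250,190:350],None,fx=4,fy=4,interpolation=cv2.INTER_CUBIC)[:,:,::-1])
```

```text
18.4333 q [ 0.457  0.227 -0.236  1.109 -0.     1.032] p [440.22 216.25 120.4 ] f [ 0.2  0.3 -0.2] yaw 147.01 dp [ 0.0003 -0.0016  0.002 ]
[-0.05596714 -0.00923574  0.00116319] 65.09725590236485 54.039698435608884
6621 104.7 [440.  214.6] [69.9 69.3] 86.56
2325 169.7 [433.9 221.6] [60.8 39.5] 58.01
```

View pics/s3.png

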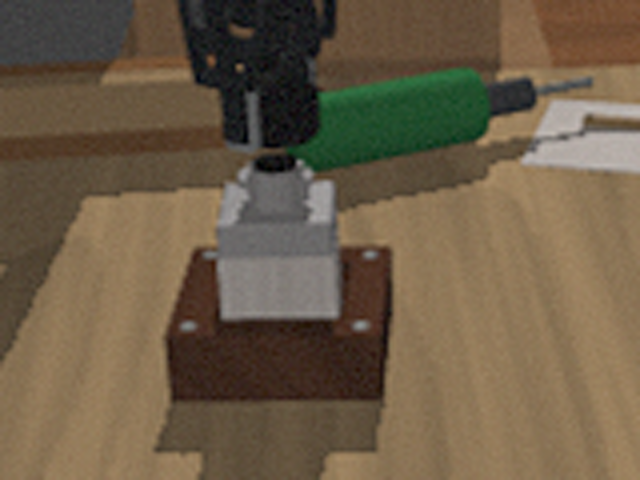

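The cap (at about (270,120)) is held clear above the open neck (275,160), and the tin is seated in the block. The shoulder is at 104.7 mm and the wrist force is about zero.

```bash
python3 -c "from bench import hand_in;print(hand_in())"
```

```text
the job is handed in; nothing more can be done
None
```

The tin is seated in the block with its cap unscrewed about 77° and held level about 2 cm above the mouth; the first grasp missed and closed on top of the cap, the second held, and the job was handed in at about 18.5 s with no verdict returned.

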